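Clear the drying box and hold its lid open

TASK

Lift the small metal weight off the closed lid of the drying box and stand it upright on the floor of the small open tray on the left of the box, without dropping it. Then raise the box's lid by its T-handle to 60 degrees from closed and keep holding it there so that a colleague can reach the vials: the lid falls shut if let go, so finish while you are still holding it still at 60 degrees. Leave the crucible, the beaker and the conical flask where they stand.

Things in the scene. Friction and masses are not known exactly. Their poses are not given: they have to be found in the camera images.
- dry_box: The white plastic drying box, fixed to the bench: 150 mm along its x, 180 mm along its y, 75 mm high without the lid, open on top under the lid, vials standing inside. Origin: centre of its underside, on the bench. Its +x points to the hinge side (away from the robot, turned by the box's yaw), +y to the left, +z up.
- lid (a joint): Hinge of the box's lid in rad: 0 = closed (level), grows as the front edge rises, 1.047 = 60 degrees, end stop at 1.9. No spring and hardly any friction: the 0.35 kg lid (give or take a quarter) falls shut from below about 75 degrees.
- lid_hinge (a point): Point on the hinge axis at the rear top edge of the box, 75.5 mm above the bench, at box (75, 0) mm, at the underside of the closed lid. Moves with the lid's turn: its y axis is the hinge axis (box y); lid opens by turning about +y (right-hand rule).
- lid_handle (a point): Centre of the steel T-handle's crossbar near the lid's front edge: a round bar 14 mm thick, 40 mm long along the box's y, flat ends, on one central 11 mm post, its axis 34 mm above the lid's top; 130 mm in front of the hinge axis and 42 mm above it (closed: box (-55, 0), 117.5 mm above the bench). Gripped across its two ends it can pivot between the fingers as the lid turns.
- weight: Metal calibration weight, 0.2 kg, standing upright on the lid behind the handle: round body 28 mm in diameter up to 40 mm, then a knob 16 mm in diameter up to 52 mm in all. Its worn base lets it lean up to 3 degrees. Origin: centre of its underside; z is its axis, up. The lid's top is 83.5 mm above the bench.
- tray: Small open plastic tray, loose on the bench left of the box, 0.09 kg: 42 mm along its x, 78 mm along its y, 22 mm high, walls and floor 2 mm, so inside 38 x 74 mm. A fixed tower computer, 360 mm tall, stands behind it, its front about 0.585 m ahead of the base axis, from 0.05 to 0.25 m to the left: keep the hand clear of it. Origin: centre of its underside, z up.
- crucible: Bystander: porcelain crucible, 43 mm wide, 34 mm high, right of the box. Origin: centre of its underside.
- beaker: Bystander: glass beaker with spout, 53 x 58 mm, 68 mm high, right of the box. Origin: centre of its underside.
- flask: Bystander: glass conical flask, 82 mm wide, 128 mm high, right of the box. Origin: centre of its underside.
There are look-alikes about, which are no part of the job. Leave any green look-alike of the weight alone.

How it is judged:
By the outcome, as a careful person would: the job done as asked, in the order asked, and still so for the second after the job is handed in, while the arm keeps its last pose, push and grip.
It also fails if it takes over 56 s, if anything falls off the work surface, if the arm or the gripper's body presses on something with over 40 N, if the wrist force passes 120 N, or if a joint passes its speed limit or range.

ROBOT

A 6-joint arm with a two-finger parallel gripper is mounted at the origin on a cart in front of the work surface, level with it; the furniture and walls round the work are solid. World frame = base frame: x ahead of the robot, y to its left, z up, the work surface at z = 0. Lengths are in m, angles in rad, forces in N, time in s.
With the tool pointing down it reaches from about 0.35 to 0.975 m from the base axis. Payload 4.9 kg.
Tool frame: the origin (TCP) lies midway between the tips of the shut fingers; the grasp point (between the pads) lies 19 mm behind it; z points along the fingers, y is the line along which they close (so a half turn about z gives the same grasp; the last joint's range is limited). The gripper opens to 85 mm and grips with 20 to 120 N. Pads are 22 mm wide; open, the fingers measure 114 mm over their backs; the gripper's body (76 mm by 85 mm) begins 54 mm behind the grasp point. The pads swing forward as they close: fully open they stand 13 mm farther back than shut.
Start: joints at [1.036, 0.053, 1.613, -0, 1.476, -0.119], TCP at [0.252, 0.572, 0.231] pointing down, gripper open.
Joint ranges: [-3.01, 3.01], [-1.01, 2.22], [0.06, 2.58], [-1.02, 4.17], [0.09, 2.62], [-3.14, 3.14]. Speed limits (rad/s): [2.57, 2.57, 3.14, 3.14, 3.14, 3.14].

INTERFACE

Orientations are given as a rotation vector (axis times angle).
In Python, from station import ctrl gives the robot as it stands.
- The arm moves only by the shell command python3 -m handwheel 'ROWS' [FORCE]. ROWS is JSON, a list of rows, each an object with "gripper": the gripper command: -1 is fully open, 1 is shut, values between are in proportion; "offset": the shift along the tool's x, y, z in mm, a list of three; "rotation": the turn, a rotation vector about the tool's x, y, z in rad, a list of three. A call has exactly 8 rows; each row is the pose to reach, as a shift and turn from the pose commanded when the call began, along the tool's axes at that moment; what a row does not reach only later rows make up. A row lasts 1/8 s, in which the tool goes at most 62.5 mm and 10.7 degrees, less where a joint would pass 70% of its speed; a pose out of reach is approached as far as the arm can. A call with a gripper value outside its range is refused whole. The fingers move at their own pace and stop on an object; FORCE is the grip in N (left out, the last holds). Time passes only in rows, so rows that repeat a pose let the fingers close, or fill a call up. It gives the time, the measured TCP pose, the force, the opening and the grip force at its end, in the units of the state.
- ctrl.get_obs(): the state, without advancing time (a new reading comes with each control period).
- ctrl.get_image(name): name is "side" or "top"; returns a dict with "image" (420x560x3 uint8, red, green, blue), "fovy" (degrees; the focal length in pixels is half the picture's height over the tangent of half this angle, whatever the lens; pixels are square), "cx", "cy" (the principal point, pixels), "xyz" and "attitude" of the camera in the world. Camera axes: x right, y up, looking along -z (the intrinsics and any distortion apply to the point x, -y, -z); pixel columns grow to the right and rows downward; lengths in m; the calibration is good to about 2 mm. A picture is of the moment at which its call begins. There is no depth.
- ctrl.finish_job(): hands the job in; it is judged then, once.
The state is a dict: "t": time; "q": joint angles; "dq": joint speeds; "effort": joint torques, N m; "tool_pos": TCP position; "tool_rot": TCP orientation; "contact_force": force on the tool from outside, world axes, zero at the start; "wrist_torque": the same for the moment, N m; "opening": finger opening in m; "grip_force": force on a finger pad.
Only numpy, scipy, OpenCV 4.12 (cv2) and the standard library are available. Lean on these libraries where they do the work, as an engineer would, in place of code of your own. Each camera call takes 0.05 s, during which the arm holds its last target. There are 200 camera calls.

## Working session

There is one attempt and no reset: what is moved stays moved. The work goes in short steps, Python scripts to look and compute and a shell command to move; the robot and the scene stay as the last step left them, time stands still between calls to the robot, and variables do not carry over. Pictures are saved under pics/ and viewed, at most 13 in all, crops included, and the job is handed in when it is done.

```bash
mkdir -p pics; ls
cat > h.py <<'E'
import numpy as np, cv2
from station import ctrl
E
python3 - <<'E'
from h import *
for n in("side","top"):
    d=ctrl.get_image(n); cv2.imwrite(f"pics/{n}0.png",d["image"][:,:,::-1]); print(n,{k:v for k,v in d.items() if k!="image"})
print(ctrl.get_obs())
E
```

```text
pics
side {'fovy': 50.27760428063121, 'cx': 281.40137522499276, 'cy': 213.97231040752345, 'xyz': array([ 0.51891388, -1.09032704,  0.7415726 ]), 'attitude': array([ 0.9910307 , -0.01770002, -0.00192524])}
top {'fovy': 54.42687014399442, 'cx': 271.05618171273, 'cy': 212.17579300859327, 'xyz': array([ 0.47089436, -0.12697445,  1.23091182]), 'attitude': array([ 0.04269797, -0.03967057, -1.58419237])}
{'t': 0.1, 'q': array([ 1.03600833e+00,  5.32729541e-02,  1.61416059e+00,  4.78660848e-06,
        1.47601522e+00, -1.18975972e-01]), 'dq': array([ 1.82929382e-03, -1.24156024e-03, -2.40179610e-03,  5.55847288e-05,
        1.95446295e-03, -5.88490102e-04]), 'effort': array([ 4.64693749e-04, -3.94901597e+01, -3.71363032e+01, -1.32874502e-04,
        3.94620394e-03, -2.57784343e-06]), 'tool_pos': array([0.25215065, 0.57125661, 0.23019473]), 'tool_rot': array([-6.48337234e-01, -3.07335045e+00,  2.75824556e-03]), 'contact_force': array([-0.22639633, -1.52505208, -0.40329947]), 'wrist_torque': array([-0.00356845, -0.05078129, -0.01843419]), 'grip_force': 0.0, 'opening': 0.08530166497962896}
```

View pics/side0.png

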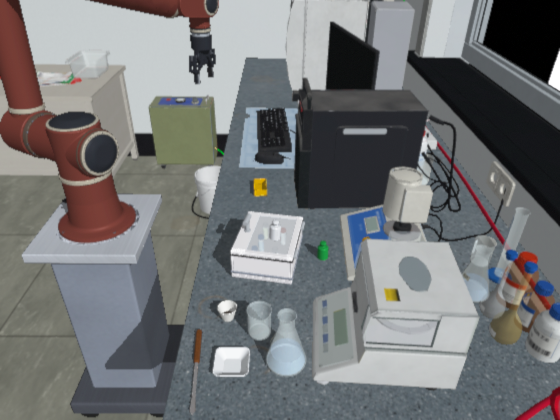

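View pics/top0.png

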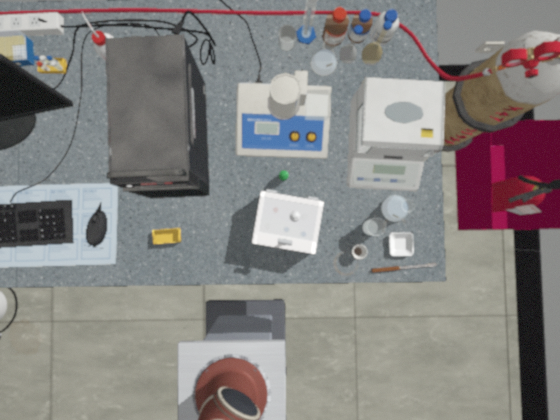

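The side view shows the box at about (268,245), with the grey weight on the lid at (276,229), the T-handle at about (248,226), the yellow tray at (260,187) and the green look-alike at (323,250). In the top view the weight is at (295,216), the handle at (285,242), the yellow tray at (166,236), the green look-alike at (283,176), and a white dish on the right at (401,244).

The weight could be mistaken for the green one (323,250) or for the vials inside the box. The tray could be mistaken for the white dish (231,361), which is on the right, so I choose the yellow one on the left. I'll check both choices in a crop.

```bash
cat > h.py <<'E'
import numpy as np, cv2
from scipy.spatial.transform import Rotation as R
from station import ctrl
def ray(d,u,v):
    f=210/np.tan(np.radians(d["fovy"])/2)
    r=R.from_rotvec(d["attitude"]).as_matrix()@np.array([(u-d["cx"])/f,-(v-d["cy"])/f,-1])
    return d["xyz"],r/np.linalg.norm(r)
def onz(d,u,v,z):
    o,r=ray(d,u,v); return o+r*(z-o[2])/r[2]
def proj(d,p):
    f=210/np.tan(np.radians(d["fovy"])/2)
    c=R.from_rotvec(d["attitude"]).as_matrix().T@(np.asarray(p)-d["xyz"])
    return np.array([d["cx"]-f*c[0]/c[2],d["cy"]+f*c[1]/c[2]])
def cross(a,b):
    (o1,r1),(o2,r2)=a,b
    s=np.linalg.lstsq(np.c_[r1,-r2],o2-o1,rcond=None)[0]
    p,q=o1+s[0]*r1,o2+s[1]*r2
    return (p+q)/2,np.linalg.norm(p-q)
E
python3 - <<'E'
from h import *
s=ctrl.get_image("side");t=ctrl.get_image("top")
def c(d,x0,y0,w,h,k): return cv2.resize(d["image"][y0:y0+h,x0:x0+w,::-1],None,fx=k,fy=k,interpolation=cv2.INTER_CUBIC)
a=c(s,225,205,80,80,5);b=c(t,248,186,80,80,5)
e=c(s,240,172,80,40,5);g=c(t,126,216,80,40,5)
cv2.imwrite("pics/crop1.png",np.vstack([np.hstack([a,b]),np.hstack([e,g])]))
for d,n in((s,"s"),(t,"t")):
    hsv=cv2.cvtColor(d["image"],cv2.COLOR_RGB2HSV)
    m=cv2.inRange(hsv,(18,130,80),(35,255,255))
    for cc in cv2.findContours(m,0,2)[0]:
        if cv2.contourArea(cc)>60:
            r=cv2.minAreaRect(cc); print(n,r); 
            if n=="t": print([onz(d,*p,.022).round(4) for p in cv2.boxPoints(r)], onz(d,*r[0],.022))
E
```

```text
s ((390.58465576171875, 294.17694091796875), (11.907333374023438, 11.783299446105957), 82.87498474121094)
s ((259.5, 187.0), (18.0, 13.0), 90.0)
t ((166.03451538085938, 235.91380310058594), (13.287277221679688, 26.989784240722656), 85.2363510131836)
[array([0.4851, 0.2279, 0.022 ]), array([0.4906, 0.1482, 0.022 ]), array([0.4515, 0.145 , 0.022 ]), array([0.4459, 0.2245, 0.022 ])] [0.46825766 0.18640826 0.022     ]
t ((52.0, 65.5), (13.0, 28.0), 90.0)
[array([1.0084, 0.5741, 0.022 ]), array([1.0071, 0.4892, 0.022 ]), array([0.967 , 0.4887, 0.022 ]), array([0.9682, 0.5735, 0.022 ])] [0.98766965 0.53138478 0.022     ]
```

View pics/crop1.png

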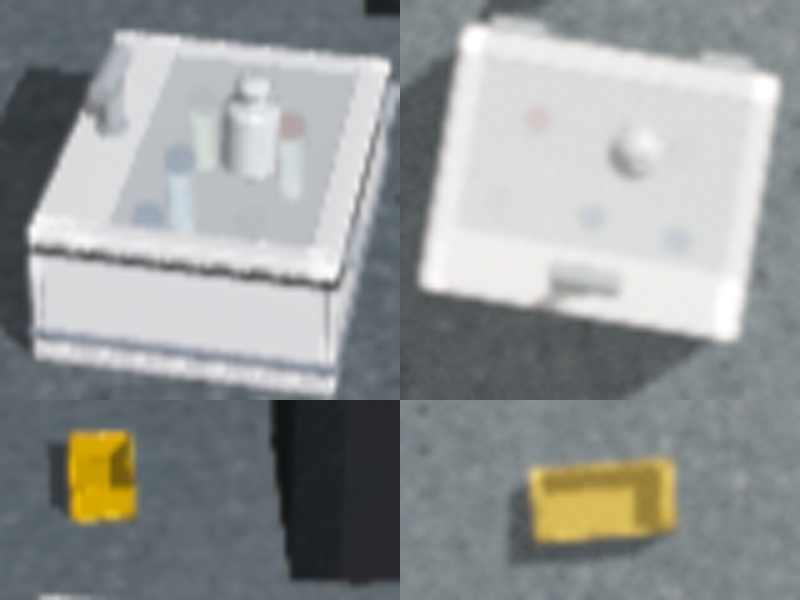

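The crop is at 5x. On the lid there is one grey weight with a knob, in front of coloured vials under the clear lid. The yellow tray is empty. I'll measure the lid corners, the handle and the weight from these pixels.

Run:
```python
from h import *
s=ctrl.get_image("side");t=ctrl.get_image("top")
S=lambda u,v:(225+(u+.5)/5-.5,205+(v+.5)/5-.5)
T=lambda u,v:(248+(u-400+.5)/5-.5,186+(v+.5)/5-.5)
tc=[(465,28),(780,74),(740,342),(418,290)]  #BL BR FR FL
P=[onz(t,*T(*c),.0835) for c in tc]; print("top corners",np.round(P,4),"ctr",np.mean(P,0).round(4))
P=np.array(P);print("sizes",[np.linalg.norm(P[i]-P[i-1]).round(3) for i in range(4)],"yaws",[np.degrees(np.arctan2(*( (a-b)[[1,0]]))).round(1) for a,b in((P[0],P[3]),(P[1],P[2]))],[np.degrees(np.arctan2(-(a-b)[0],(a-b)[1])).round(1) for a,b in((P[0],P[1]),(P[3],P[2]))])
sc=[(117,32),(390,62),(340,277),(30,235)] # FL BL BR FR
Q=np.array([onz(s,*S(*c),.0835) for c in sc]);print("side corners",Q.round(4),Q.mean(0).round(4))
print("handle bar x top,z.1175",[onz(t,*T(*c),.1215).round(4) for c in((551,276),(620,283))])
print("handle cross",cross(ray(t,*T(585,276)),ray(s,*S(110,90))))
print("weight knob cross",cross(ray(t,*T(640,145)),ray(s,*S(254,83))))
print("body base side",onz(s,*S(250,168),.0835), "top of knob",onz(t,*T(640,145),.1335))
print("tray side",onz(s,259.5,187,.012))
```

```text
top corners [[ 0.5907 -0.0965  0.0835]
 [ 0.5622 -0.2736  0.0835]
 [ 0.4121 -0.2482  0.0835]
 [ 0.4436 -0.0683  0.0835]] ctr [ 0.5021 -0.1717  0.0835]
sizes [np.float64(0.15), np.float64(0.179), np.float64(0.152), np.float64(0.183)] yaws [np.float64(-10.8), np.float64(-9.6)] [np.float64(-9.1), np.float64(-9.9)]
side corners [[ 0.4476 -0.0716  0.0835]
 [ 0.5942 -0.0993  0.0835]
 [ 0.562  -0.28    0.0835]
 [ 0.4157 -0.2497  0.0835]] [ 0.5049 -0.1751  0.0835]
handle bar x top,z.1175 [array([ 0.4511, -0.1424,  0.1215]), array([ 0.4468, -0.1798,  0.1215])]
handle cross (array([ 0.45001841, -0.16135904,  0.10679909]), np.float64(0.0011182346564768033))
weight knob cross (array([ 0.52133823, -0.19126771,  0.13183894]), np.float64(0.0006148089964057173))
body base side [ 0.51999275 -0.19505456  0.0835    ] top of knob [ 0.52095485 -0.19117798  0.1335    ]
tray side [0.46982874 0.18435359 0.012     ]
```

```bash
cat >> h.py <<'E'
def goal(p,yaw,pitch=0):
    """offset mm (tool axes), rotvec from current pose to pos p with tool down, tool y = world y turned by yaw deg"""
    o=ctrl.get_obs();A=R.from_rotvec(o["tool_rot"])
    y=np.radians(yaw);Y=np.array([-np.sin(y),np.cos(y),0]);Z=np.array([0,0,-1.]);X=np.cross(Y,Z)
    B=R.from_matrix(np.c_[X,Y,Z])
    print("at",o["tool_pos"].round(4),"F",o["contact_force"].round(1),"open",round(o["opening"],4),"grip",round(float(o["grip_force"]),1),"t",o["t"],"off",(A.inv().apply(np.asarray(p)-o["tool_pos"])*1000).round(1),"rot",(A.inv()*B).as_rotvec().round(3))
E
python3 -c "
from h import *
goal([.521,-.192,.20],4)"
```

```text
at [0.2523 0.5715 0.2309] F [-0.1  0.4 -0.8] open 0.0853 grip 0.0 t 0.3 off [-554.2 -589.9   31.3] rot [-0.001 -0.    -0.486]
```

```bash
python3 -m handwheel '[{"gripper":-1,"offset":[-35,-37,2],"rotation":[0,0,-0.03]},{"gripper":-1,"offset":[-75,-79,4],"rotation":[0,0,-0.06]},{"gripper":-1,"offset":[-115,-121,6],"rotation":[0,0,-0.1]},{"gripper":-1,"offset":[-155,-164,8],"rotation":[0,0,-0.14]},{"gripper":-1,"offset":[-195,-206,10],"rotation":[0,0,-0.18]},{"gripper":-1,"offset":[-235,-249,12],"rotation":[0,0,-0.22]},{"gripper":-1,"offset":[-275,-292,14],"rotation":[0,0,-0.26]},{"gripper":-1,"offset":[-305,-325,16],"rotation":[0,0,-0.3]}]'
python3 -c "
from h import *
goal([.521,-.192,.20],4)"
```

```text
t: 1.3
tool_pos: [0.4006, 0.1492, 0.2155]
tool_rot: [0.181, 3.135, 0.0]
contact_force: [1.1, 1.1, 0.5]
opening: 0.0853
grip_force: 0.0
at [0.4006 0.1492 0.2155] F [1.1 1.1 0.5] open 0.0853 grip 0.0 t 1.3 off [-159.  -325.    15.6] rot [ 0.     0.001 -0.185]
```

```bash
python3 -m handwheel '[{"gripper":-1,"offset":[-20,-42,2],"rotation":[0,0,-0.03]},{"gripper":-1,"offset":[-45,-90,4],"rotation":[0,0,-0.06]},{"gripper":-1,"offset":[-70,-140,6],"rotation":[0,0,-0.09]},{"gripper":-1,"offset":[-95,-190,8],"rotation":[0,0,-0.12]},{"gripper":-1,"offset":[-118,-240,11],"rotation":[0,0,-0.15]},{"gripper":-1,"offset":[-140,-285,13],"rotation":[0,0,-0.185]},{"gripper":-1,"offset":[-159,-325,15],"rotation":[0,0,-0.185]},{"gripper":-1,"offset":[-159,-325,15],"rotation":[0,0,-0.185]}]'
python3 - <<'E'
from h import *
goal([.521,-.192,.095],4)
s=ctrl.get_image("side");t=ctrl.get_image("top")
c=lambda d,x0,y0:cv2.resize(d["image"][y0:y0+100,x0:x0+80,::-1],None,fx=5,fy=5,interpolation=cv2.INTER_CUBIC)
cv2.imwrite("pics/crop2.png",np.hstack([c(s,225,165),c(t,255,170)]))
E
```

```text
t: 2.3
tool_pos: [0.5207, -0.1924, 0.1999]
tool_rot: [0.103, -3.139, -0.0]
contact_force: [-0.4, 0.4, -0.4]
opening: 0.0852
grip_force: 0.0
at [ 0.5207 -0.1924  0.1999] F [-0.4  0.4 -0.4] open 0.0852 grip 0.0 t 2.3 off [ -0.4   0.3 104.9] rot [ 0.    -0.001 -0.004]
```

View pics/crop2.png

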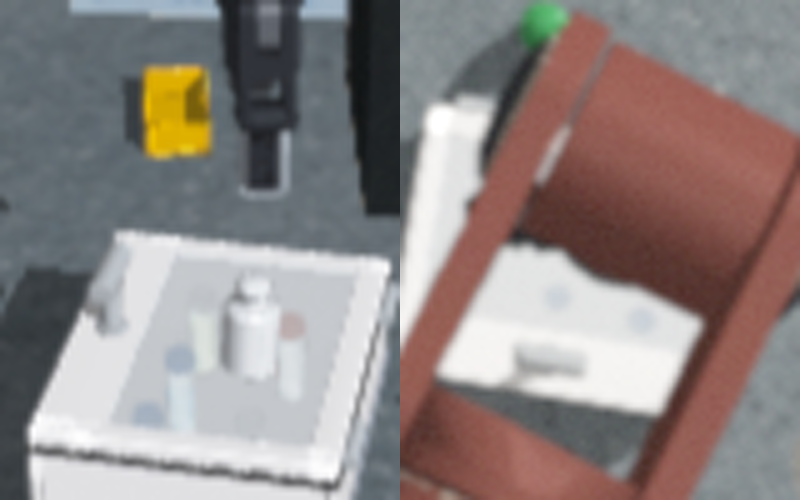

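Run:
```python
from h import *
s=ctrl.get_image("side")
f=lambda p:((proj(s,p)-[225,165]+.5)*5-.5).round(0)
print(f([.5207,-.192-.05,.213]),f([.5207,-.192-.043,.213]), "knob",f([.521,-.192,.1355]),"base",f([.521,-.192,.0835]))
```

```text
[253. 196.] [253. 188.] knob [253. 278.] base [252. 364.]
```

Allowing for the 4° yaw of the near finger, the hand is within about 2 mm of the weight's line in the side view, so I trim that and go down to close.

```bash
python3 -m handwheel '[{"gripper":-1,"offset":[2,0,25],"rotation":[0,0,0]},{"gripper":-1,"offset":[2,0,55],"rotation":[0,0,0]},{"gripper":-1,"offset":[2,0,80],"rotation":[0,0,0]},{"gripper":-1,"offset":[2,0,98],"rotation":[0,0,0]},{"gripper":-1,"offset":[2,0,105],"rotation":[0,0,0]},{"gripper":-0.3,"offset":[2,0,105],"rotation":[0,0,0]},{"gripper":0,"offset":[2,0,105],"rotation":[0,0,0]},{"gripper":0.15,"offset":[2,0,105],"rotation":[0,0,0]}]' 40
python3 -m handwheel '[{"gripper":0.25,"offset":[0,0,0],"rotation":[0,0,0]},{"gripper":0.35,"offset":[0,0,0],"rotation":[0,0,0]},{"gripper":0.6,"offset":[0,0,0],"rotation":[0,0,0]},{"gripper":1,"offset":[0,0,0],"rotation":[0,0,0]},{"gripper":1,"offset":[0,0,0],"rotation":[0,0,0]},{"gripper":1,"offset":[0,0,0],"rotation":[0,0,0]},{"gripper":1,"offset":[0,0,0],"rotation":[0,0,0]},{"gripper":1,"offset":[0,0,0],"rotation":[0,0,0]}]' 40
python3 - <<'E'
from h import *
goal([.521,-.192,.095],4)
s=ctrl.get_image("side")
cv2.imwrite("pics/crop3.png",cv2.resize(s["image"][165:285,225:325,::-1],None,fx=5,fy=5,interpolation=cv2.INTER_CUBIC))
E
```

```text
t: 3.45
tool_pos: [0.5192, -0.1905, 0.0964]
tool_rot: [-0.109, 3.138, -0.001]
contact_force: [0.1, 0.4, 0.1]
opening: 0.0361
grip_force: 0.0
t: 4.45
tool_pos: [0.5188, -0.19, 0.0957]
tool_rot: [-0.109, 3.139, 0.0]
contact_force: [-1.3, 3.1, 4.7]
opening: 0.0259
grip_force: 39.8
at [ 0.5188 -0.19    0.0957] F [-1.3  3.1  4.7] open 0.0259 grip 39.8 t 4.45 off [-2.1 -2.2  0.7] rot [ 0.     0.    -0.001]
```

View pics/crop3.png

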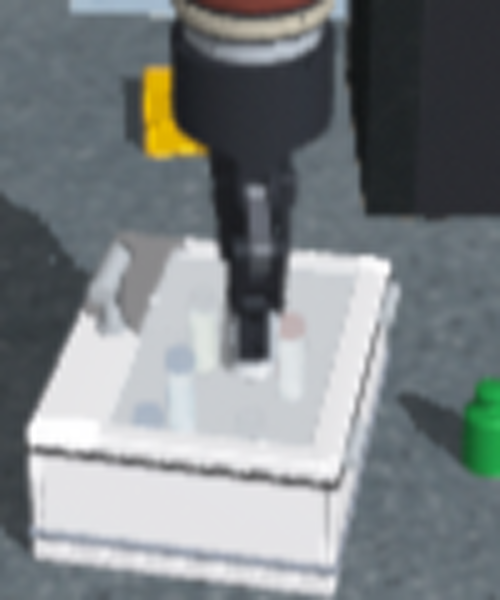

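The pads are closed on the weight's body, at u≈255 and v≈340 in the crop, at 40 N and a 26 mm opening, and the lid is undisturbed. Now I lift.

```bash
python3 -m handwheel '[{"gripper":1,"offset":[0,0,-5],"rotation":[0,0,0]},{"gripper":1,"offset":[0,0,-15],"rotation":[0,0,0]},{"gripper":1,"offset":[0,0,-30],"rotation":[0,0,0]},{"gripper":1,"offset":[0,0,-45],"rotation":[0,0,0]},{"gripper":1,"offset":[0,0,-60],"rotation":[0,0,0]},{"gripper":1,"offset":[0,0,-75],"rotation":[0,0,0]},{"gripper":1,"offset":[0,0,-85],"rotation":[0,0,0]},{"gripper":1,"offset":[0,0,-85],"rotation":[0,0,0]}]' 50
python3 - <<'E'
from h import *
goal([.4675,.187,.14],4)
E
```

```text
t: 5.5
tool_pos: [0.5191, -0.1904, 0.1816]
tool_rot: [-0.109, 3.138, -0.002]
contact_force: [0.1, -0.0, -1.5]
opening: 0.0256
grip_force: 49.2
at [ 0.5191 -0.1904  0.1816] F [ 0.1 -0.  -1.5] open 0.0256 grip 49.2 t 5.5 off [ 25.5 380.1  41.1] rot [-0.001  0.002 -0.001]
```

```bash
python3 -m handwheel '[{"gripper":1,"offset":[2,20,0],"rotation":[0,0,0]},{"gripper":1,"offset":[4,50,0],"rotation":[0,0,0]},{"gripper":1,"offset":[6,85,0],"rotation":[0,0,0]},{"gripper":1,"offset":[9,125,0],"rotation":[0,0,0]},{"gripper":1,"offset":[12,165,0],"rotation":[0,0,0]},{"gripper":1,"offset":[14,205,0],"rotation":[0,0,0]},{"gripper":1,"offset":[17,245,5],"rotation":[0,0,0]},{"gripper":1,"offset":[19,285,10],"rotation":[0,0,0]}]'
python3 -m handwheel '[{"gripper":1,"offset":[2,35,10],"rotation":[0,0,0]},{"gripper":1,"offset":[4,60,15],"rotation":[0,0,0]},{"gripper":1,"offset":[5,80,20],"rotation":[0,0,0]},{"gripper":1,"offset":[6,90,25],"rotation":[0,0,0]},{"gripper":1,"offset":[6,95,30],"rotation":[0,0,0]},{"gripper":1,"offset":[6,95,31],"rotation":[0,0,0]},{"gripper":1,"offset":[6,95,31],"rotation":[0,0,0]},{"gripper":1,"offset":[6,95,31],"rotation":[0,0,0]}]'
python3 - <<'E'
from h import *
goal([.4675,.187,.0135],4)
s=ctrl.get_image("side");t=ctrl.get_image("top")
c=lambda d,x0,y0:cv2.resize(d["image"][y0:y0+75,x0:x0+80,::-1],None,fx=5,fy=5,interpolation=cv2.INTER_CUBIC)
cv2.imwrite("pics/crop4.png",np.hstack([c(s,225,135),c(t,126,195)]))
f=lambda p:((proj(s,p)-[225,135]+.5)*5-.5).round(0)
print("tcp",f([.4675,.187,.14]),"weight base at",f([.4675,.187,.1285]),"near finger",f([.4675+.002,.187-.03,.14]))
E
```

```text
t: 6.5
tool_pos: [0.4784, 0.0949, 0.1693]
tool_rot: [0.109, -3.138, -0.001]
contact_force: [0.0, 0.4, -1.9]
opening: 0.0255
grip_force: 49.3
t: 7.5
tool_pos: [0.4677, 0.1868, 0.1396]
tool_rot: [-0.107, 3.139, 0.0]
contact_force: [-0.1, -0.6, -2.3]
opening: 0.0258
grip_force: 49.4
at [0.4677 0.1868 0.1396] F [-0.1 -0.6 -2.3] open 0.0258 grip 49.4 t 7.5 off [  0.2   0.2 126.1] rot [ 0.     0.    -0.001]
tcp [168.  82.] weight base at [169.  98.] near finger [170. 103.]
```

View pics/crop4.png

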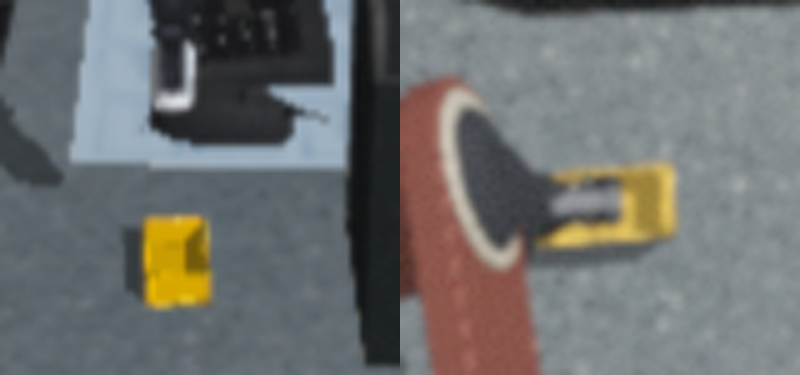

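Run:
```python
from h import *
s=ctrl.get_image("side");t=ctrl.get_image("top")
f=lambda p:((proj(t,p)-[126,195]+.5)*5-.5+[400,0]).round(0)
g=lambda p:((proj(s,p)-[225,135]+.5)*5-.5).round(0)
print("near finger tip back",f([.4695,.158,.14]),"knuckle",f([.4695,.145,.18]),"tcp",f([.4677,.1868,.14]))
print("tray ctr",f([.469,.1855,.022]),"weight in tray base top/side",f([.4677,.1868,.002]),g([.4677,.1868,.002]),"near base edge now",g([.4687,.173,.128]))
print("tray rim centre side pred",g([.469,.1855,.022]))
print(cv2.minAreaRect(np.argwhere(cv2.inRange(cv2.cvtColor(s["image"],cv2.COLOR_RGB2HSV),(18,130,80),(35,255,255))[150:220]>0)[:,::-1].astype(np.float32)))
```

```text
near finger tip back [598. 205.] knuckle [603. 205.] tcp [544. 209.]
tray ctr [604. 205.] weight in tray base top/side [610. 207.] [172. 273.] near base edge now [170. 109.]
tray rim centre side pred [173. 248.]
((259.5, 37.0), (18.0, 13.0), 90.0)
```

The crop shows the weight held upright between the fingers above the tray, at about (175,85). The tray spans u 143–211, and both views agree to about 1 mm. I lower with a 1 mm trim in x.

```bash
python3 -m handwheel '[{"gripper":1,"offset":[1,0,15],"rotation":[0,0,0]},{"gripper":1,"offset":[1,0,40],"rotation":[0,0,0]},{"gripper":1,"offset":[1,0,65],"rotation":[0,0,0]},{"gripper":1,"offset":[1,0,85],"rotation":[0,0,0]},{"gripper":1,"offset":[1,0,100],"rotation":[0,0,0]},{"gripper":1,"offset":[1,0,112],"rotation":[0,0,0]},{"gripper":1,"offset":[1,0,119],"rotation":[0,0,0]},{"gripper":1,"offset":[1,0,119],"rotation":[0,0,0]}]'
python3 -m handwheel '[{"gripper":1,"offset":[0,0,1],"rotation":[0,0,0]},{"gripper":1,"offset":[0,0,2],"rotation":[0,0,0]},{"gripper":1,"offset":[0,0,3],"rotation":[0,0,0]},{"gripper":1,"offset":[0,0,4],"rotation":[0,0,0]},{"gripper":1,"offset":[0,0,5],"rotation":[0,0,0]},{"gripper":1,"offset":[0,0,6],"rotation":[0,0,0]},{"gripper":1,"offset":[0,0,6],"rotation":[0,0,0]},{"gripper":1,"offset":[0,0,6],"rotation":[0,0,0]}]'
python3 - <<'E'
from h import *
goal([.4675,.187,.0135],4)
s=ctrl.get_image("side");t=ctrl.get_image("top")
c=lambda d,x0,y0:cv2.resize(d["image"][y0:y0+75,x0:x0+80,::-1],None,fx=5,fy=5,interpolation=cv2.INTER_CUBIC)
cv2.imwrite("pics/crop5.png",np.hstack([c(s,225,135),c(t,126,195)]))
E
```

```text
t: 8.7
tool_pos: [0.4662, 0.1871, 0.02]
tool_rot: [0.109, -3.139, 0.0]
contact_force: [0.7, 0.1, -1.7]
opening: 0.0255
grip_force: 49.4
t: 9.7
tool_pos: [0.4664, 0.1872, 0.0146]
tool_rot: [0.109, -3.14, 0.0]
contact_force: [-1.6, -0.9, 1.8]
opening: 0.0256
grip_force: 49.8
at [0.4664 0.1872 0.0146] F [-1.6 -0.9  1.8] open 0.0256 grip 49.8 t 9.7 off [-1.1 -0.3  1.1] rot [-0.    -0.    -0.001]
```

View pics/crop5.png

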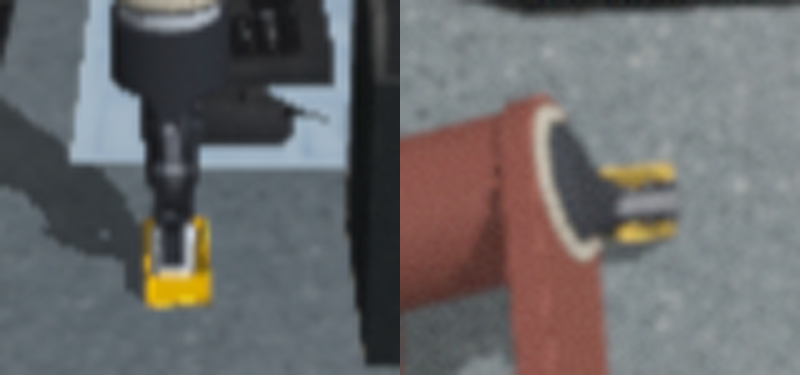

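The weight is inside the tray, its base at about (175,272) in the crop, and the height and force match contact with the floor. I open the fingers only partly, so they stay within the tray walls, then lift straight up.

```bash
python3 -m handwheel '[{"gripper":0.4,"offset":[0,0,0],"rotation":[0,0,0]},{"gripper":0.35,"offset":[0,0,0],"rotation":[0,0,0]},{"gripper":0.28,"offset":[0,0,0],"rotation":[0,0,0]},{"gripper":0.22,"offset":[0,0,0],"rotation":[0,0,0]},{"gripper":0.15,"offset":[0,0,0],"rotation":[0,0,0]},{"gripper":0.15,"offset":[0,0,0],"rotation":[0,0,0]},{"gripper":0.15,"offset":[0,0,0],"rotation":[0,0,0]},{"gripper":0.15,"offset":[0,0,0],"rotation":[0,0,0]}]'
python3 -m handwheel '[{"gripper":0.15,"offset":[0,0,-4],"rotation":[0,0,0]},{"gripper":0.15,"offset":[0,0,-12],"rotation":[0,0,0]},{"gripper":0.15,"offset":[0,0,-25],"rotation":[0,0,0]},{"gripper":0.15,"offset":[0,0,-40],"rotation":[0,0,0]},{"gripper":0.15,"offset":[0,0,-65],"rotation":[0,0,0]},{"gripper":-1,"offset":[0,0,-95],"rotation":[0,0,0]},{"gripper":-1,"offset":[0,0,-125],"rotation":[0,0,0]},{"gripper":-1,"offset":[0,0,-155],"rotation":[0,0,0]}]'
python3 - <<'E'
from h import *
goal([.449,-.1625,.19],-9.9)
s=ctrl.get_image("side");t=ctrl.get_image("top")
c=lambda d,x0,y0:cv2.resize(d["image"][y0:y0+75,x0:x0+80,::-1],None,fx=5,fy=5,interpolation=cv2.INTER_CUBIC)
cv2.imwrite("pics/crop6.png",np.hstack([c(s,225,155),c(t,126,195)]))
E
```

```text
t: 10.8
tool_pos: [0.4664, 0.1872, 0.0143]
tool_rot: [-0.109, 3.14, 0.0]
contact_force: [0.2, -0.2, -0.7]
opening: 0.0358
grip_force: 0.0
t: 11.8
tool_pos: [0.4665, 0.1872, 0.1716]
tool_rot: [-0.109, 3.138, 0.0]
contact_force: [-0.8, -0.7, -0.1]
opening: 0.085
grip_force: 0.0
at [0.4665 0.1872 0.1716] F [-0.8 -0.7 -0.1] open 0.085 grip 0.0 t 11.8 off [  41.6 -347.7  -18.5] rot [0.    0.001 0.242]
```

View pics/crop6.png

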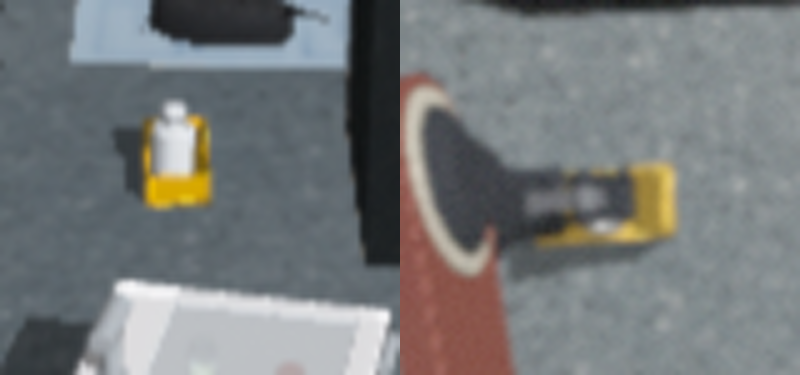

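The side crop shows the weight upright in the tray, knob at (175,108). Next is the handle, approached at z = 0.19 and corrected for the 2 mm x bias seen between camera and hand.

```bash
python3 -m handwheel '[{"gripper":-1,"offset":[4,-30,-6],"rotation":[0,0,0.03]},{"gripper":-1,"offset":[10,-80,-12],"rotation":[0,0,0.07]},{"gripper":-1,"offset":[16,-130,-18],"rotation":[0,0,0.11]},{"gripper":-1,"offset":[22,-185,-18],"rotation":[0,0,0.15]},{"gripper":-1,"offset":[29,-235,-18],"rotation":[0,0,0.19]},{"gripper":-1,"offset":[36,-285,-18],"rotation":[0,0,0.22]},{"gripper":-1,"offset":[41,-325,-18],"rotation":[0,0,0.242]},{"gripper":-1,"offset":[43,-348,-18],"rotation":[0,0,0.242]}]' 60
python3 - <<'E'
from h import *
goal([.4475,-.1625,.0965],-9.9)
s=ctrl.get_image("side");t=ctrl.get_image("top")
c=lambda d,x0,y0:cv2.resize(d["image"][y0:y0+100,x0:x0+80,::-1],None,fx=5,fy=5,interpolation=cv2.INTER_CUBIC)
cv2.imwrite("pics/crop7.png",np.hstack([c(s,215,155),c(t,255,175)]))
p=ctrl.get_obs()["tool_pos"]
g=lambda p:((proj(s,p)-[215,155]+.5)*5-.5).round(0)
f=lambda p:((proj(t,p)-[255,175]+.5)*5-.5+[400,0]).round(0)
n=np.array([.17,.985,0])
for k in(s,):print("fingers near/far tip",g(p-n*.0425+[0,0,.013]),g(p+n*.0425+[0,0,.013]),"handle ends",g(np.array([.4493,-.1635,.1175])-n*.02),g(np.array([.4493,-.1635,.1175])+n*.02))
print("handle top ends",f(np.array([.4493,-.1635,.1225])-n*.02),f(np.array([.4493,-.1635,.1225])+n*.02))
E
```

```text
t: 12.9
tool_pos: [0.4467, -0.1646, 0.1867]
tool_rot: [-0.275, -3.129, -0.0]
contact_force: [0.2, 1.1, -0.1]
opening: 0.0854
grip_force: 0.0
at [ 0.4467 -0.1646  0.1867] F [ 0.2  1.1 -0.1] open 0.0854 grip 0.0 t 12.9 off [-0.4  2.2 90.2] rot [ 0.    -0.001 -0.002]
fingers near/far tip [128. 229.] [168. 141.] handle ends [150. 347.] [168. 303.]
handle top ends [591. 340.] [518. 328.]
```

View pics/crop7.png

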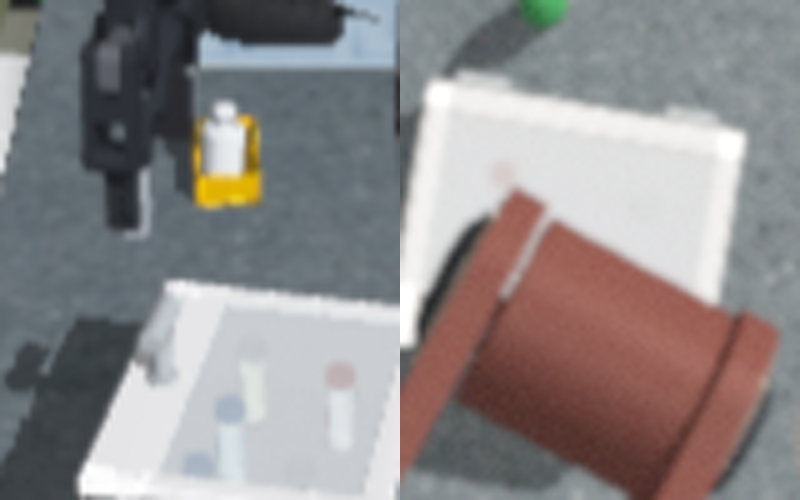

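The near fingertip is seen at (127,232), which matches the prediction (128,229). The bar's ends at about (167,298) and (147,350) match the box model. I go down over the bar and close.

```bash
python3 -m handwheel '[{"gripper":-1,"offset":[-1,2,20],"rotation":[0,0,0]},{"gripper":-1,"offset":[-1,2,45],"rotation":[0,0,0]},{"gripper":-1,"offset":[-1,2,68],"rotation":[0,0,0]},{"gripper":-1,"offset":[-1,2,83],"rotation":[0,0,0]},{"gripper":-1,"offset":[-1,2,90],"rotation":[0,0,0]},{"gripper":-0.6,"offset":[-1,2,90],"rotation":[0,0,0]},{"gripper":-0.3,"offset":[-1,2,90],"rotation":[0,0,0]},{"gripper":-0.15,"offset":[-1,2,90],"rotation":[0,0,0]}]' 40
python3 -m handwheel '[{"gripper":-0.05,"offset":[0,0,0],"rotation":[0,0,0]},{"gripper":0.05,"offset":[0,0,0],"rotation":[0,0,0]},{"gripper":0.3,"offset":[0,0,0],"rotation":[0,0,0]},{"gripper":1,"offset":[0,0,0],"rotation":[0,0,0]},{"gripper":1,"offset":[0,0,0],"rotation":[0,0,0]},{"gripper":1,"offset":[0,0,0],"rotation":[0,0,0]},{"gripper":1,"offset":[0,0,0],"rotation":[0,0,0]},{"gripper":1,"offset":[0,0,0],"rotation":[0,0,0]}]' 40
python3 - <<'E'
from h import *
goal([.4485,-.163,.0965],-9.9)
s=ctrl.get_image("side")
cv2.imwrite("pics/crop8.png",cv2.resize(s["image"][175:275,205:305,::-1],None,fx=5,fy=5,interpolation=cv2.INTER_CUBIC))
E
```

```text
t: 14.0
tool_pos: [0.4494, -0.1615, 0.0982]
tool_rot: [0.271, 3.128, -0.001]
contact_force: [-0.3, 0.5, 0.0]
opening: 0.0491
grip_force: 0.0
t: 15.0
tool_pos: [0.449, -0.1611, 0.0977]
tool_rot: [0.271, 3.13, 0.0]
contact_force: [-2.9, 1.8, 5.6]
opening: 0.0388
grip_force: 40.6
at [ 0.449  -0.1611  0.0977] F [-2.9  1.8  5.6] open 0.0388 grip 40.6 t 15.0 off [ 0.1 -2.   1.2] rot [ 0.  0. -0.]
```

View pics/crop8.png

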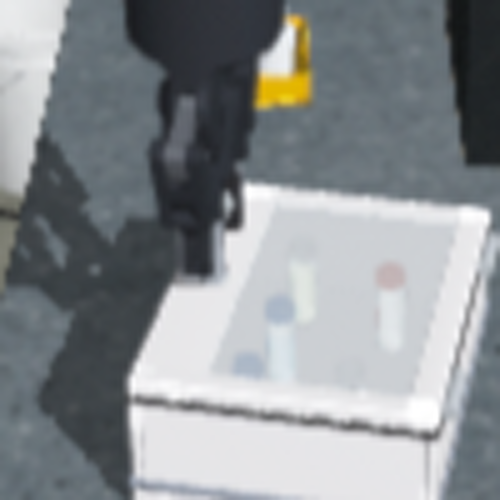

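The fingers have the bar across its ends (38.8 mm opening, 40 N) with the lid still closed, tip at (200,270) in the crop. Next I raise it along the hinge arc at 5° per row, keeping the hand vertical so the bar pivots.

```bash
python3 -m handwheel '[{"gripper":1,"offset":[-4,0,-11],"rotation":[0,0,0]},{"gripper":1,"offset":[-9,0,-22],"rotation":[0,0,0]},{"gripper":1,"offset":[-15,0,-32],"rotation":[0,0,0]},{"gripper":1,"offset":[-22,0,-42],"rotation":[0,0,0]},{"gripper":1,"offset":[-30,0,-51],"rotation":[0,0,0]},{"gripper":1,"offset":[-38,0,-59],"rotation":[0,0,0]},{"gripper":1,"offset":[-38,0,-59],"rotation":[0,0,0]},{"gripper":1,"offset":[-38,0,-59],"rotation":[0,0,0]}]'
python3 - <<'E'
from h import *
goal([.449,-.1611,.0977],-9.9)
E
```

```text
t: 16.05
tool_pos: [0.4861, -0.1679, 0.1564]
tool_rot: [-0.271, -3.129, 0.001]
contact_force: [-2.6, -2.9, -1.4]
opening: 0.0386
grip_force: 41.8
at [ 0.4861 -0.1679  0.1564] F [-2.6 -2.9 -1.4] open 0.0386 grip 41.8 t 16.05 off [37.7  0.4 58.7] rot [-0.001 -0.     0.   ]
```

```bash
python3 -m handwheel '[{"gripper":1,"offset":[-9.5,0,-8],"rotation":[0,0,0]},{"gripper":1,"offset":[-19.5,0,-14.5],"rotation":[0,0,0]},{"gripper":1,"offset":[-30,0,-20.5],"rotation":[0,0,0]},{"gripper":1,"offset":[-40.5,0,-25.5],"rotation":[0,0,0]},{"gripper":1,"offset":[-52,0,-29.5],"rotation":[0,0,0]},{"gripper":1,"offset":[-63.5,0,-33],"rotation":[0,0,0]},{"gripper":1,"offset":[-63.5,0,-33],"rotation":[0,0,0]},{"gripper":1,"offset":[-63.5,0,-33],"rotation":[0,0,0]}]'
python3 - <<'E'
from h import *
goal([.449,-.1611,.0977],-9.9)
s=ctrl.get_image("side")
cv2.imwrite("pics/crop9.png",cv2.resize(s["image"][150:280,205:345,::-1],None,fx=5,fy=4.6,interpolation=cv2.INTER_CUBIC))
y=np.radians(-9.9);ex=np.array([np.cos(y),np.sin(y),0]);ey=np.array([-np.sin(y),np.cos(y),0]);c=np.array([.5035,-.173,0])
for a in(55,57,60,63,65):
    th=np.radians(a); L=lambda r,z,yy:c+ex*(.075-r*np.cos(th)+z*np.sin(th))+ey*yy+[0,0,.0755+r*np.sin(th)+z*np.cos(th)]
    print(a,[((proj(s,L(r,.008,yy))-[205,150]+.5)*[5,4.6]-.5).round(0) for r,yy in((.15,-.09),(.15,.09),(0,-.09),(0,.09))])
E
```

```text
t: 17.05
tool_pos: [0.5483, -0.1795, 0.189]
tool_rot: [-0.271, -3.129, 0.003]
contact_force: [-3.2, -5.2, -2.9]
opening: 0.039
grip_force: 43.1
at [ 0.5483 -0.1795  0.189 ] F [-3.2 -5.2 -2.9] open 0.039 grip 43.1 t 17.05 off [101.    1.2  91.4] rot [-0.002 -0.001 -0.   ]
55 [array([269., 288.]), array([341., 113.]), array([453., 508.]), array([499., 314.])]
57 [array([279., 284.]), array([350., 110.]), array([453., 508.]), array([500., 314.])]
60 [array([294., 279.]), array([364., 105.]), array([454., 509.]), array([500., 315.])]
63 [array([310., 274.]), array([377., 100.]), array([454., 509.]), array([500., 316.])]
65 [array([321., 272.]), array([387.,  98.]), array([454., 510.]), array([500., 316.])]
```

View pics/crop9.png

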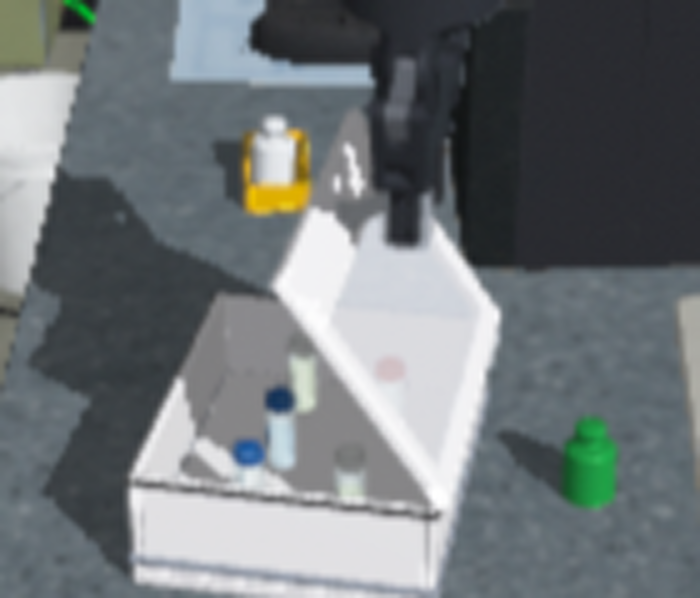

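The lid is raised, with its front corner at (275,286) against (278,286) predicted for 60°. The handle's travel gives 59.8°. The weight stands in the tray at (275,155). I settle, check and hand in.

```bash
python3 -m handwheel '[{"gripper":1,"offset":[-0.3,0,0],"rotation":[0,0,0]},{"gripper":1,"offset":[-0.3,0,0],"rotation":[0,0,0]},{"gripper":1,"offset":[-0.3,0,0],"rotation":[0,0,0]},{"gripper":1,"offset":[-0.3,0,0],"rotation":[0,0,0]},{"gripper":1,"offset":[-0.3,0,0],"rotation":[0,0,0]},{"gripper":1,"offset":[-0.3,0,0],"rotation":[0,0,0]},{"gripper":1,"offset":[-0.3,0,0],"rotation":[0,0,0]},{"gripper":1,"offset":[-0.3,0,0],"rotation":[0,0,0]}]'
python3 - <<'E'
from h import *
goal([.449,-.1611,.0977],-9.9);print(abs(ctrl.get_obs()["dq"]).max())
print(ctrl.finish_job())
E
```

```text
t: 18.1
tool_pos: [0.5485, -0.1795, 0.189]
tool_rot: [-0.272, -3.129, 0.003]
contact_force: [-3.4, -5.4, -2.8]
opening: 0.0387
grip_force: 43.1
at [ 0.5485 -0.1795  0.189 ] F [-3.4 -5.4 -2.8] open 0.0387 grip 43.1 t 18.1 off [101.1   1.2  91.4] rot [-0.002 -0.001 -0.   ]
0.0026709211995309774
the job is handed in; nothing more can be done
None
```

The weight stands upright in the yellow tray, and the job was handed in at 18.1 s with the arm holding the lid still at about 60° (59.8° by the handle's travel), the crucible, beaker and flask untouched.

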